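# Clamp a module with a cam screw and slotted key

## Robot

A 6-joint arm with a two-finger parallel gripper is mounted at the origin on the work surface; the furniture and walls round the work are solid. World frame = base frame: x ahead of the robot, y to its left, z up, the work surface at z = 0. Lengths are in mm, angles in rad, forces in N, time in s.
With the tool pointing down it reaches from about 275 to 750 mm from the base axis. Payload 10.2 kg.
Tool frame: the origin (TCP) lies between the finger pads; the fingertips stand 17 mm ahead of it and the grasp point (between the pads) lies 2 mm behind it (tips_ahead is the distance from the TCP to the fingertips, in mm); z points along the fingers, y is the line along which they close (so a half turn about z gives the same grasp; the last joint's range is limited). The gripper opens to 85 mm and grips with 20 to 120 N. Pads are 22 mm wide; open, the fingers measure 114 mm over their backs; the gripper's body (76 mm by 85 mm) begins 54 mm behind the grasp point. The pads swing forward as they close: fully open they stand 13 mm farther back than shut.
Start: joints at [1.047, 0.313, 1.498, -0, 1.331, -0.223], TCP at [155.562, 501.43, 227.894] pointing down, gripper open.
Joint ranges: [-2.94, 2.94], [-0.97, 2.17], [0.19, 2.56], [-1.23, 4.37], [0.02, 3.11], [-2.88, 2.88]. Speed limits (rad/s): [2.39, 2.39, 3.01, 3.14, 3.14, 3.14].

## Interface

Orientations are given as a unit quaternion [w, x, y, z].
In Python, from rig import sense, capture, finish_job, boxes_of, tips_ahead gives the robot as it stands.
- The arm moves only by the tool drive_tool, never from a script. Its argument "commands" is text: rows parted by semicolons, each of 7 numbers parted by spaces: the shift along the world's x, y, z in units of 0.1 m (1.0 is 0.1 m), then the turn, a rotation vector about the world's x, y, z in units of pi/4 rad (1.0 is pi/4 rad), then the opening in per cent of the stroke, from 0 (shut) to 100 (fully open). A call has 1 to 20 rows; each row shifts and turns the commanded pose from where the row before left it; what a row does not reach is not made up. A row lasts 1/12 s, in which the tool goes at most 41.7 mm and 7.16 degrees, less where a joint would pass 70% of its speed; a pose out of reach is approached as far as the arm can. A call with a number of a shift or a turn outside -1 to 1 is refused whole. A call with a gripper value outside its range is refused whole. The fingers move at their own pace and stop on an object; "force" is the grip in N (left out, the last holds). Time passes only in rows, so rows that do not move let the fingers close. It gives the time, the measured TCP pose, the force, the opening and the grip force at its end, in the units of the state.
- sense(): the state, without advancing time (a new reading comes with each control period).
- capture(name): name is "scene" or "top" or "wrist"; returns a dict with "pixels" (480x640x3 uint8, blue, green, red), "fov_y" (degrees; the focal length in pixels is half the picture's height over the tangent of half this angle, whatever the lens; pixels are square), "cx", "cy" (the principal point, pixels), "k1" (the pictures are not rectified: a ray, as slopes to the right and down, at radius r is drawn at 1 + k1 r^2 times it, then the intrinsics apply), "position" and "attitude" of the camera in the world; the wrist camera has in their place "tool_from_camera" (4x4, takes a point from camera to tool coordinates, whose origin is the TCP and whose axes are the flange's). Camera axes: x right, y down, z forward; pixel columns grow to the right and rows downward; lengths in mm; the calibration is good to about 2 mm. A picture is of the moment at which its call begins: read the wrist's pose just before it. There is no depth.
- finish_job(): hands the job in; it is judged then, once.
Trained networks look in a picture, given as the dict that the camera call returned (one of the last four; its "shot" number tells which), for a name from the list of things; names that differ only in an ending like _2 or _b are one class to them, and where a whole thing is asked for, a point or a joint stands for the part that bears it (a point fixed in the world has none). Each returns a list of dicts, best first, with "confidence" (0 to 1); they miss things now and then, are a little off and sometimes report something else, mostly with a low value. They report only what shows in the picture. A call takes as long as a camera call.
- boxes_of(picture, name): "position" ([column, row] in pixels, amid what is visible of it).
The state is a dict: "time_s": time; "joints": joint angles; "dq": joint speeds; "tau": joint torques, N m; "eef_pos": TCP position; "ee_rot": TCP orientation; "force": force on the tool from outside, world axes, zero at the start; "wrist_torque": the same for the moment, N m; "grip_width": opening from 0.0 (shut) to 1.0 (fully open); "grip_force": force on a finger pad.
Only numpy, scipy, OpenCV 4.12 (cv2) and the standard library are available. Lean on these libraries where they do the work, as an engineer would, in place of code of your own. Each camera call takes 0.05 s, during which the arm holds its last target. There are 200 camera calls.

## Task

The heat-sink module lies loose in the board clamp. Take the slotted key from its stand, set its blade in the slot of the clamp's cam screw and turn the screw clockwise (seen from above) to its stop, so that the cam pushes the sprung jaw firmly onto the module; then hang the key back upright in its stand. Turn the screw only with the key, do not touch the screw, jaw or module with the gripper, and leave the reel, tin and tester where they are.

Things in the scene. Friction and masses are not known exactly. Their poses are not given: they have to be found in the camera images.
- clamp: Board clamp fixed to the desk: aluminium base plate 240 x 190 x 12 mm with an upright fence along its far (+x) edge. Origin: centre of the plate's underside; own x points from the cam screw to the jaw, the module and the fence. The cam screw's axis stands upright at own x = -72 mm, y = 0. It stands near x 0.55, y -0.03, turned up to 0.3 rad.
- cam_screw: Captive cam screw: round slotted steel head 43 mm across, top 37 mm above the desk; dark slot 9 mm wide, 10 mm deep, open at both ends. Origin: on its axis at the slot's floor, 27 mm up. Own x: along the slot, to the high point of the steel snail cam beneath (34 mm out). Starts 1.1 to 1.4 rad anticlockwise of its stop; at the stop own x equals the clamp's x. Friction 0.08 N m; stays put.
- jaw: Dark steel bar with rubber face, 108 mm long, 15 mm thick, top 40 mm above the desk, sliding along the clamp's own x. The cam pushes it 6 mm per rad toward the module through springs (1.5 N/mm). With the screw fully released (1.4 rad from its stop) its face stands 4 mm from the module. Origin: that of the clamp then; shifts with the jaw.
- module: Amplifier board under a finned aluminium heat sink, 105 x 208 x 38 mm, about 0.5 kg, lying loose on the clamp's plate between jaw and fence, long side along the clamp's own y. Origin: centre of its underside, 12 mm above the desk.
- key: Slotted key, upright, 117 mm tall, 0.13 kg. Upward from its lower end: flat steel blade 32 x 4 mm, 16 mm high; round shank 12 mm thick; round black collar 42 mm across at 60 to 66 mm; flat black paddle handle 44 mm wide, 14 mm thick, up to 117 mm. Origin: centre of the blade's lower end; z up; x along the width of blade and paddle, y across their thickness (grip across y).
- stand: Grey key stand fixed to the desk: base 90 x 80 x 10 mm and two upright walls 70 mm long, 24 mm apart, tops 75 mm above the desk. The gap runs along own x, open upward and at both ends. The key hangs in it, collar on the wall tops, key x along stand x, its lower end then 15 mm above the desk (lower it in from above). Origin: centre of the underside.
- solder_reel: Bystander: green-flanged solder reel standing upright, 37 mm across, 62 mm tall; origin centre of underside.
- wool_tin: Bystander: round tin of copper wool, 42 mm across, 48 mm tall; origin centre of underside.
- tester: Bystander: flat black component tester, 52 x 68 x 20 mm; origin centre of underside.

How it is judged (in metres and radians):
On the way:
1. the screw is turned to its stop (own x within 0.2 rad of the clamp's x) with the key in contact with its head, and the jaw presses the module (angle between the x axis of cam_screw and the x axis of clamp, either way round below 0.2 rad and contact force between jaw and module above 1 N and contact force between key and cam_screw above 0.2 N), for 0.05 s.
At the end, for the whole second after the job is handed in: The cam screw is within 0.2 rad of its stop, the jaw presses the module with over 1 N, and the key hangs at rest in its stand: blade end 10 to 22 mm above the desk, within 30 mm of the stand's centre along the gap and 12 mm across it, upright to 0.2 rad (angle between the x axis of cam_screw and the x axis of clamp, either way round below 0.2 rad and contact force between jaw and module above 1 N and x of key in the frame of stand between -0.03 and 0.03 m and y of key in the frame of stand between -0.012 and 0.012 m and z of key in the frame of stand between 0.01 and 0.022 m and angle between key's own z axis and vertical below 0.2 rad and linear speed of key below 0.02 m/s); the robot touches nothing.
It fails at once if the fingers touch the screw head, the jaw or the module (contact force between the fingers and cam_screw above 1 N or contact force between the fingers and jaw above 1 N or contact force between the fingers and module above 1 N).
It fails at once if a bystander (reel, tin, tester) is moved more than 20 mm (distance of any of solder_reel, wool_tin, tester from where it was at the start of the episode above 0.02 m).
It fails at once if the module is moved more than 15 mm (distance of module from where it was at the start of the episode above 0.015 m).
It also fails if it takes over 46 s, if anything falls off the work surface, if the arm or the gripper's body presses on something with over 40 N, if the wrist force passes 120 N, or if a joint passes its speed limit or range.

## Working session

There is one attempt and no reset: what is moved stays moved. The work goes in short steps, Python scripts to look and compute and a tool call to move; the robot and the scene stay as the last step left them, time stands still between calls to the robot, and variables do not carry over. Pictures are saved under pics/ and viewed, at most 11 in all, crops included, and the job is handed in when it is done.

Besides the shell and the picture viewer there is one more tool, called as name(argument=value, ...) on one line, values as JSON. drive_tool: Moves the arm, as the interface text tells. Shifts and turns lie within -1 to 1; 1 stands for 0.1 m of shift or pi/4 rad of turn. Its arguments: {"type":"object","properties":{"commands":{"type":"string"},"force":{"type":"number"}},"required":["commands"]}

```bash
mkdir -p pics; ls; python3 - <<'E'
from rig import *
import cv2
print(sense())
for n in("scene","top"):
    p=capture(n); cv2.imwrite(f"pics/{n}0.png",p["pixels"]); print(n,{k:v for k,v in p.items() if k!="pixels"})
    for o in("clamp","cam_screw","jaw","module","key","stand","solder_reel","wool_tin","tester"):
        print(o,[(b["position"],round(b["confidence"],2)) for b in boxes_of(p,o)[:2]])
E
```

```text
pics
{'time_s': 0.0, 'joints': array([ 1.04659344e+00,  3.13454181e-01,  1.49843126e+00,  2.94688197e-06,
        1.33099298e+00, -2.23403551e-01]), 'dq': array([ 4.39169127e-04,  1.53059732e-04, -1.33443873e-03,  1.15127178e-03,
       -6.05308516e-05,  6.55485934e-04]), 'tau': array([-4.19538401e-04, -4.12272656e+01, -2.59746015e+01, -2.15596028e-04,
        4.19676522e-03, -8.76751130e-06]), 'eef_pos': array([155.42972959, 501.19538913, 227.33513108]), 'ee_rot': array([-2.36085250e-04,  1.49833616e-01,  9.88711016e-01, -5.97963105e-04]), 'force': array([0.64756597, 0.0896201 , 0.14938131]), 'wrist_torque': array([-0.00871793,  0.00476312, -0.04971651]), 'grip_force': 0.0, 'grip_width': 0.9981020214433073}
scene {'fov_y': 52.472163913771965, 'cx': 315.221747668457, 'cy': 241.4920999304884, 'k1': 0.023434480702658134, 'position': array([ 105.84165707, -198.53156373,  678.59307578]), 'attitude': array([-0.31012412,  0.81017033, -0.46276383,  0.18247385]), 'shot': 1}
clamp [([346.0, 344.9], 0.77)]
cam_screw [([334.3, 339.1], 0.81)]
jaw [([356.3, 315.6], 0.69)]
module [([383.5, 288.4], 0.64), ([423.9, 213.6], 0.33)]
key [([227.2, 206.8], 0.59)]
stand [([232.2, 241.2], 0.76), ([335.1, 340.4], 0.66)]
solder_reel [([418.9, 215.5], 0.77)]
wool_tin [([340.4, 179.6], 0.83)]
tester [([273.1, 197.0], 0.68)]
top {'fov_y': 53.38442161678074, 'cx': 323.62999675748466, 'cy': 238.4977728663729, 'k1': -0.07284067728233003, 'position': array([481.11893877,  77.46712154, 899.35185035]), 'attitude': array([-0.05841894,  0.71024644, -0.69878039,  0.06199348]), 'shot': 2}
clamp [([380.1, 326.6], 0.57)]
cam_screw [([382.2, 333.8], 0.81)]
jaw [([385.1, 302.2], 0.94)]
module [([386.5, 272.1], 0.82)]
key [([228.8, 276.8], 0.95)]
stand [([239.4, 280.1], 0.95)]
solder_reel [([391.7, 162.5], 0.68)]
wool_tin []
tester [([235.9, 208.4], 0.75), ([386.9, 270.6], 0.27)]
```

```bash
python3 - <<'E'
import cv2
a=cv2.imread("pics/top0.png")
cv2.imwrite("pics/topc.png",cv2.resize(a[140:400,180:520],None,fx=2.3,fy=2.3,interpolation=2))
E
```

```text
(no output)
```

View pics/topc.png

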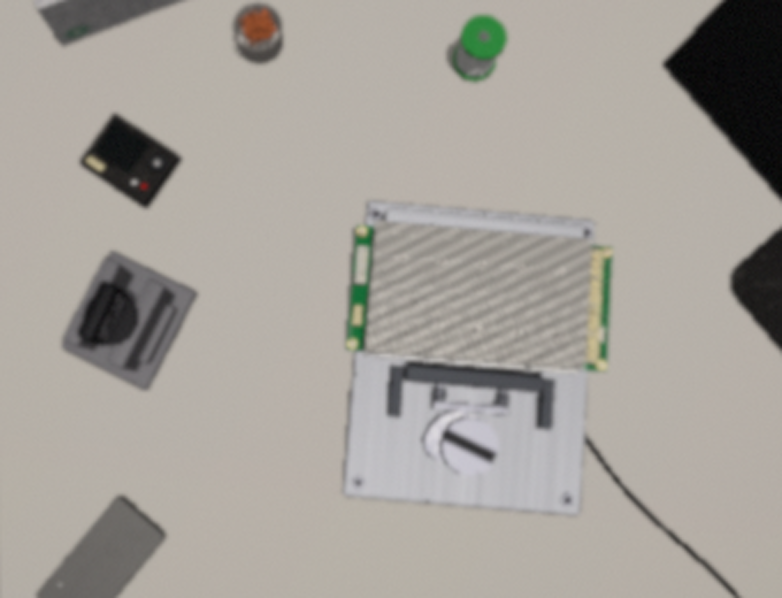

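View pics/scene0.png

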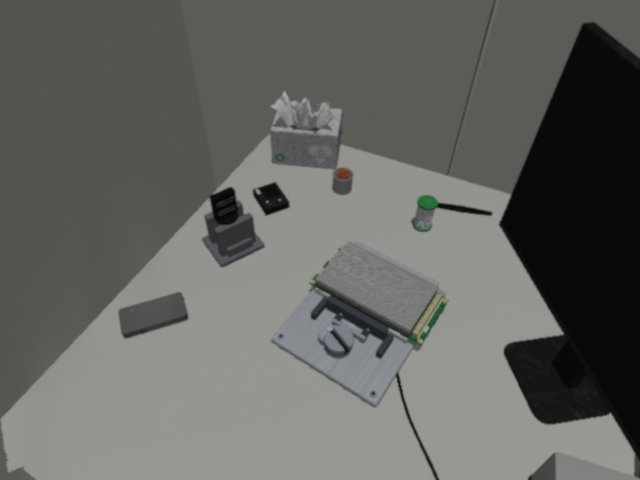

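Top view: the screw head is at full pixel (384,333), with the slot running from crop (446,434) to (494,459). The stand's base corners are at crop (112,252), (196,293), (148,389) and (65,346), and the key is in the gap. The scene view agrees with this.

```bash
cat > h.py <<'E'
import numpy as np, cv2
from scipy.spatial.transform import Rotation as R
def rot(q): return R.from_quat(np.r_[q[1:],q[0]])
def cam(p,s=None):
    if "position" in p: return rot(p["attitude"]).as_matrix(),np.array(p["position"])
    T=np.array(p["tool_from_camera"]);Q=rot(s["ee_rot"]).as_matrix()
    return Q@T[:3,:3],Q@T[:3,3]+s["eef_pos"]
def K(p):
    f=240/np.tan(np.radians(p["fov_y"])/2); return np.array([[f,0,p["cx"]],[0,f,p["cy"]],[0,0,1.]]),np.array([p["k1"],0,0,0.])
def w(p,uv,z,s=None):
    k,d=K(p);C,o=cam(p,s)
    n=cv2.undistortPoints(np.array(uv,float).reshape(-1,1,2),k,d).reshape(-1,2)
    r=np.c_[n,np.ones(len(n))]@C.T
    return o+r*((z-o[2])/r[:,2])[:,None]
def px(p,X,s=None):
    k,d=K(p);C,o=cam(p,s)
    return cv2.projectPoints(((np.array(X,float).reshape(-1,3)-o)@C).reshape(-1,1,3),np.zeros(3),np.zeros(3),k,d)[0].reshape(-1,2)
E
cat > a.py <<'E'
from rig import *
from h import *
p=capture("top")
c=lambda L:np.array(L)/2.3+[180,140]
def show(n,L,z):
    X=w(p,c(L),z); print(n,X[:,:2].round(1).tolist()); return X
show("slot",[(446,434),(494,459)],35)
show("plate bottom corners",[(346,493),(578,514)],10)
show("stand corners",[(112,252),(196,293),(148,389),(65,346)],5)
show("wall right",[(130,365),(170,295)],75)
show("paddle top?",[(105,310)],80)
show("tester, tin,reel",[(130,160),(258,45),(473,65)],10)
E
python3 a.py
```

```text
slot [[468.0, -18.1], [449.3, -55.5]]
plate bottom corners [[420.3, 58.4], [405.9, -126.2]]
stand corners [[610.8, 253.9], [578.1, 183.2], [499.5, 219.4], [532.8, 288.6]]
wall right [[515.6, 222.5], [568.6, 194.5]]
paddle top? [[555.9, 242.2]]
tester, tin,reel [[687.6, 241.7], [789.4, 137.9], [775.0, -44.4]]
```

drive_tool(commands="0.33 -0.22 0.08 0 0 -0.08 100;0.33 -0.22 0.08 0 0 -0.08 100;0.33 -0.22 0.08 0 0 0 100;0.33 -0.22 0.08 0 0 0 100;0.33 -0.22 0.08 0 0 0 100;0.33 -0.22 0.08 0 0 0 100;0.33 -0.22 0.08 0 0 0 100;0.33 -0.22 0.08 0 0 0 100;0.33 -0.22 0 0 0 0 100;0.33 -0.22 0 0 0 0 100;0.33 -0.22 0 0 0 0 100;0.33 -0.22 0 0 0 0 100;0 0 0 0 0 0 100;0 0 0 0 0 0 100")

```text
time_s: 2.22
eef_pos: [552.6, 236.2, 290.9]
ee_rot: [-0.001, 0.213, 0.977, -0.0]
force: [-0.9, 0.9, -0.0]
grip_width: 1.0
grip_force: 0.0
```

```bash
python3 - <<'E'
from rig import *
from h import *
s=sense();p=capture("wrist");cv2.imwrite("pics/w1.png",p["pixels"])
print(s["eef_pos"],s["ee_rot"],s["joints"],s["dq"].round(3));C,o=cam(p,s);print(o,C[:,2])
import pickle;pickle.dump((s,p),open("w1.pkl","wb"))
for o in("key","stand"): print(o,[(b["position"],b["confidence"]) for b in boxes_of(p,o)[:2]])
E
```

```text
[552.5878589  236.16062117 290.93529473] [-6.52108799e-04  2.12940962e-01  9.77064822e-01 -2.33550187e-04] [ 2.09069629e-01  4.55687188e-01  1.13217855e+00  1.10363925e-04
  1.55510785e+00 -9.32560453e-01] [ 0.051 -0.04   0.032  0.007  0.     0.012]
[489.7881383  264.02163115 437.67512441] [ 0.24587873 -0.11356877 -0.96262443]
key [([319.4, 213.3], 0.94)]
stand [([326.2, 189.0], 0.94)]
```

View pics/w1.png

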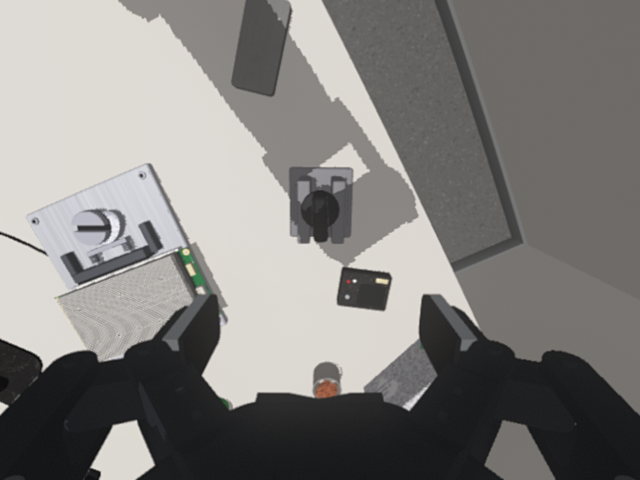

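The wrist view shows the stand with the key's collar at (320,208) and the screw head at about (95,228). I'll enlarge both.

```bash
python3 - <<'E'
import cv2,numpy as np
a=cv2.imread("pics/w1.png")
A=cv2.resize(a[155:255,275:370],None,fx=4,fy=4,interpolation=2)
B=cv2.resize(a[155:305,20:215],None,fx=2.15*1.0,fy=2.15,interpolation=2)
o=np.zeros((400,800,3),np.uint8);o[:,:380]=A[:400];o[:B.shape[0],381:381+B.shape[1]]=B[:,:419]
cv2.imwrite("pics/w1c.png",o)
E
```

```text
(no output)
```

View pics/w1c.png

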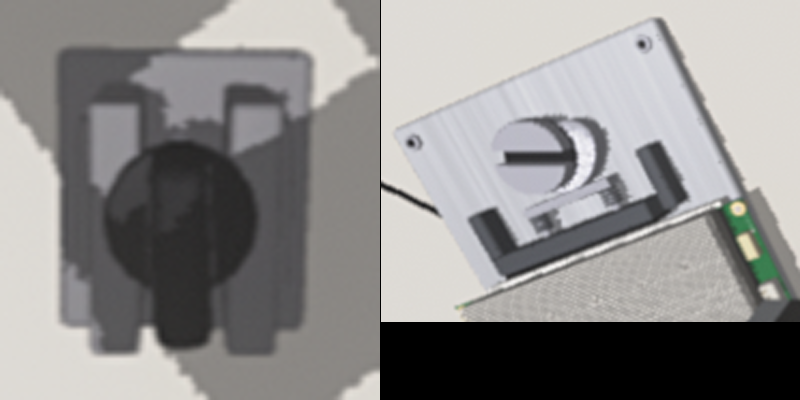

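```bash
cat > b.py <<'E'
from h import *
import pickle
s,p=pickle.load(open("w1.pkl","rb"))
S=lambda L:np.array(L,float)/4+[275,155]-.4
C=lambda L:(np.array(L,float)-[381,0])/2.15+[20,155]-.3
def show(n,uv,z):
    X=w(p,uv,z,s)[:,:2]; d=X[-1]-X[0]; print(n,X.round(1).tolist(),"mean",X.mean(0).round(1),"len",np.hypot(*d).round(1),"ang",np.degrees(np.arctan2(d[1],d[0])).round(1))
show("base",S([(58,50),(313,52),(303,329),(60,327)]),10)
show("left edge",S([(58,50),(60,327)]),10);show("right",S([(313,52),(303,329)]),10)
show("wall L mid",S([(115,103),(115,354)]),75);show("wall R mid",S([(257,103),(252,355)]),75)
show("gap",S([(140,103),(140,354),(232,103),(228,355)]),75)
show("collar L/R",S([(105,217),(257,217)]),80);show("collar",S([(181,217)]),80)
show("paddle far top end",S([(157,348),(210,348)]),132)
show("slot",C([(505,156),(576,157)]),37);show("slot top edges",C([(505,152),(576,151)]),37);show("head",C([(491,157),(577,157)]),37);show("headTB",C([(534,119),(534,194)]),37)
show("plate edge near",C([(396,131),(658,17)]),12);show("plate side",C([(658,17),(745,198)]),12)
show("jaw top edge",C([(506,277),(672,220)]),40)
E
python3 b.py
```

```text
base [[497.6, 219.1], [531.1, 290.7], [611.6, 252.7], [577.8, 180.7]] mean [554.5 235.8] len 88.9 ang -25.6
left edge [[497.6, 219.1], [577.8, 180.7]] mean [537.7 199.9] len 88.9 ang -25.6
right [[531.1, 290.7], [611.6, 252.7]] mean [571.4 271.7] len 89.0 ang -25.3
wall L mid [[515.2, 233.6], [577.9, 203.9]] mean [546.5 218.8] len 69.3 ang -25.4
wall R mid [[530.9, 267.9], [594.0, 238.5]] mean [562.5 253.2] len 69.6 ang -24.9
gap [[518.0, 239.7], [580.8, 210.3], [528.1, 261.8], [591.3, 232.4]] mean [554.5 236.1] len 73.6 ang -5.6
collar L/R [[541.1, 218.7], [558.0, 255.6]] mean [549.5 237.1] len 40.7 ang 65.4
collar [[549.5, 237.1]] mean [549.5 237.1] len 0.0 ang 0.0
paddle far top end [[566.8, 223.0], [572.0, 234.3]] mean [569.4 228.6] len 12.4 ang 65.4
slot [[450.8, -50.2], [469.3, -11.6]] mean [460.1 -30.9] len 42.9 ang 64.4
slot top edges [[448.8, -48.8], [466.3, -9.6]] mean [457.6 -29.2] len 43.0 ang 66.0
head [[447.7, -58.4], [469.6, -11.0]] mean [458.6 -34.7] len 52.1 ang 65.2
headTB [[440.2, -21.6], [477.3, -47.7]] mean [458.7 -34.6] len 45.4 ang -35.1
plate edge near [[405.2, -125.3], [418.5, 62.8]] mean [411.9 -31.2] len 188.6 ang 85.9
plate side [[418.5, 62.8], [534.6, 53.7]] mean [476.6  58.3] len 116.5 ang -4.5
jaw top edge [[513.4, -92.5], [525.3, 21.4]] mean [519.3 -35.5] len 114.5 ang 84.0
```

drive_tool(commands="-0.03 0.01 -0.25 0 0 -0.016 60;0 0 -0.3 0 0 0 60;0 0 -0.3 0 0 0 60;0 0 -0.3 0 0 0 60;0 0 -0.3 0 0 0 60;0 0 -0.25 0 0 0 60;0 0 -0.15 0 0 0 60;0 0 0 0 0 0 60;0 0 0 0 0 0 60;0 0 0 0 0 0 60", force=60)

```text
time_s: 3.2
eef_pos: [548.9, 239.2, 108.7]
ee_rot: [0.001, 0.217, 0.976, 0.001]
force: [0.2, -1.4, 0.4]
grip_width: 0.601
grip_force: 0.0
```

drive_tool(commands="0 -0.015 -0.02 0 0 0 60;0 0 0 0 0 0 0;0 0 0 0 0 0 0;0 0 0 0 0 0 0;0 0 0 0 0 0 0;0 0 0 0 0 0 0;0 0 0 0 0 0 0;0 0 0 0 0 0 0", force=60)

```text
time_s: 3.87
eef_pos: [548.8, 237.0, 105.3]
ee_rot: [0.0, 0.218, 0.976, 0.0]
force: [-0.5, 0.8, 3.3]
grip_width: 0.15
grip_force: 62.1
```

drive_tool(commands="0 0 0.15 0 0 0 0;0 0 0.25 0 0 0 0;0 0 0.3 0 0 0 0;0 0 0.3 0 0 0 0;0 0 0 0 0 0 0;0 0 0 0 0 0 0")

```text
time_s: 4.37
eef_pos: [548.8, 237.0, 205.7]
ee_rot: [0.001, 0.218, 0.976, 0.0]
force: [0.0, 0.7, -2.0]
grip_width: 0.15
grip_force: 61.3
```

drive_tool(commands="-0.05 -0.17 0 0 0 -0.12 0;-0.05 -0.17 0 0 0 -0.12 0;-0.05 -0.17 0 0 0 -0.12 0;-0.05 -0.17 0 0 0 -0.12 0;-0.05 -0.17 0 0 0 -0.12 0;-0.05 -0.17 0 0 0 -0.12 0;-0.05 -0.17 0 0 0 -0.12 0;-0.05 -0.17 0 0 0 -0.12 0;-0.05 -0.17 0 0 0 -0.12 0;-0.05 -0.17 0 0 0 -0.12 0;-0.05 -0.17 0 0 0 -0.12 0;-0.05 -0.17 0 0 0 -0.12 0;-0.05 -0.17 0 0 0 -0.12 0;-0.05 -0.17 0 0 0 -0.12 0;-0.05 -0.17 0 0 0 -0.12 0;-0.05 -0.17 0 0 0 -0.12 0;-0.05 0 0 0 0 -0.08 0;0 0 0 0 0 0 0;0 0 0 0 0 0 0")

```text
time_s: 5.95
eef_pos: [463.1, -34.9, 203.9]
ee_rot: [-0.001, 0.844, 0.537, -0.001]
force: [0.6, -0.4, 0.6]
grip_width: 0.15
grip_force: 61.3
```

```bash
python3 - <<'E'
from rig import *
from h import *
s=sense();p=capture("wrist");cv2.imwrite("pics/w2.png",p["pixels"])
print(s["eef_pos"],s["ee_rot"],s["joints"],s["dq"].round(3))
q=rot(s["ee_rot"]).as_matrix();print(np.degrees(np.arctan2(q[1,1],q[0,1])),s["grip_width"],s["force"])
import pickle;pickle.dump((s,p),open("w2.pkl","wb"))
for o in("key","cam_screw"): print(o,[(b["position"],b["confidence"]) for b in boxes_of(p,o)[:2]])
E
```

```text
[463.08308406 -34.88570973 203.8724533 ] [-8.38453274e-04  8.43655227e-01  5.36884319e-01 -6.19031753e-04] [-3.28366893e-01  2.02091971e-01  1.70695637e+00  8.76729463e-05
  1.23462710e+00  1.08920374e-01] [ 0.014  0.001 -0.016 -0.    -0.001 -0.008]
-25.056385447544457 0.15014531116878904 [ 0.60364965 -0.42870778  0.563708  ]
key [([319.5, 286.1], 0.9)]
cam_screw [([317.7, 216.9], 0.55)]
```

View pics/w2.png

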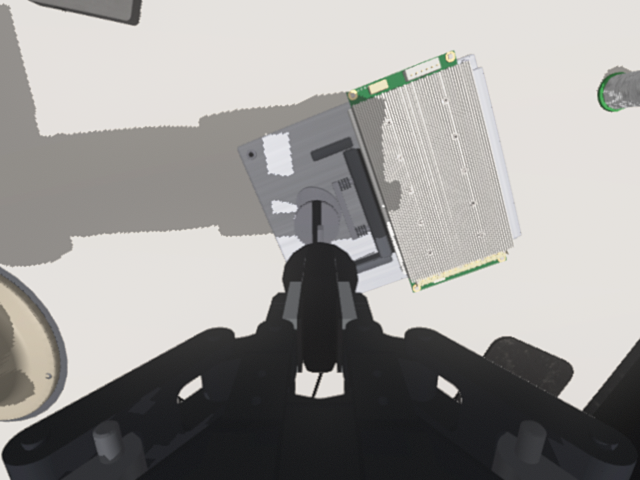

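The slot is visible at about (317,200–225), in line with the key in the gripper, with the collar at (319,270). I'll zoom in on it.

```bash
python3 - <<'E'
import cv2
a=cv2.imread("pics/w2.png")
cv2.imwrite("pics/w2c.png",cv2.convertScaleAbs(cv2.resize(a[175:275,260:380],None,fx=6,fy=6,interpolation=2),alpha=1.5))
E
```

```text
(no output)
```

View pics/w2c.png

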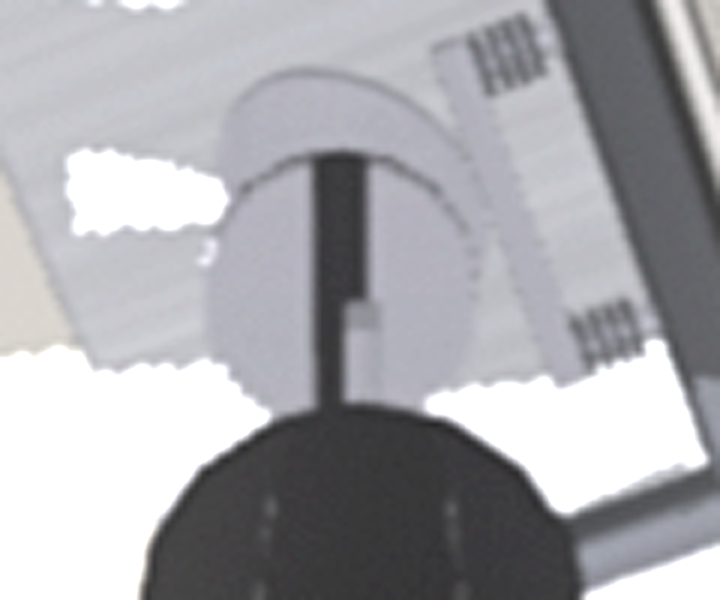

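The blade's narrow end is at crop x 343–380 with its tip at y≈302. The slot is centred at x≈340 at the far end and 341.5 nearer, and the head spans x 207–475.

```bash
cat > c.py <<'E'
from h import *
import pickle
s,p=pickle.load(open("w2.pkl","rb"))
c=lambda L:np.array(L,float)/6+[260,175]-.4
f=lambda L,z:w(p,c(L),z,s)[:,:2]
sl=f([(340,165),(341.5,290),(343.5,390)],37);print("slot axis",sl.round(1))
d=sl[1]-sl[0];print("ang",np.degrees(np.arctan2(d[1],d[0])))
h=f([(207,290),(475,290)],37);print("head LR",h.round(1),h.mean(0),np.hypot(*(h[1]-h[0])))
t=f([(340,152)],37);print("head far",t)
zb=s["eef_pos"][2]-90.3
b=f([(343,302),(380,302)],zb);print("blade",b.round(1),b.mean(0),np.hypot(*(b[1]-b[0])))
Q=rot(s["ee_rot"]).as_matrix();
T=lambda X:(np.c_[X,np.full(len(X),s["eef_pos"][2])]-s["eef_pos"])@Q
print("in tool: slot",T(sl).round(2).tolist(),"blade",T(b).round(2).tolist(),"far",T(t),"head",T(h))
E
python3 c.py
```

```text
slot axis [[467.4 -18.6]
 [459.1 -36.7]
 [452.4 -51.7]]
ang -114.57134280386495
head LR [[439.8 -27.6]
 [478.2 -45.6]] [459.00567276 -36.62835216] 42.3724799989479
head far [[468.22844667 -16.71642667]]
blade [[466.7 -22.6]
 [470.7 -24.5]] [468.71898406 -23.56019871] 4.427256764623293
in tool: slot [[16.6, -3.04, 0.0], [-3.31, -2.87, 0.01], [-19.72, -2.61, 0.01]] blade [[12.65, -1.9, 0.0], [12.65, 2.52, -0.01]] far [[ 1.86385111e+01 -3.03372590e+00  3.62086210e-03]] head [[ -3.2896777  -24.1418475    0.05067569]
 [ -3.32125882  18.23052913  -0.03743025]]
```

drive_tool(commands="-0.036 -0.003 -0.14 0 0 0.01 0;0 0 -0.2 0 0 0 0;0 0 -0.2 0 0 0 0;0 0 -0.1 0 0 0 0;0 0 0 0 0 0 0;0 0 0 0 0 0 0;0 0 0 0 0 0 0")

```text
time_s: 6.68
eef_pos: [460.5, -35.3, 141.6]
ee_rot: [0.0, 0.842, 0.54, 0.0]
force: [1.2, -0.6, -0.6]
grip_width: 0.15
grip_force: 61.2
```

```bash
python3 - <<'E'
from rig import *
from h import *
s=sense();p=capture("wrist");a=p["pixels"];cv2.imwrite("pics/w3.png",a)
print(s["eef_pos"],s["joints"])
q=rot(s["ee_rot"]).as_matrix();print(np.degrees(np.arctan2(q[1,1],q[0,1])))
import pickle;pickle.dump((s,p),open("w3.pkl","wb"))
print(px(p,[[459.3,-36.2,37]],s))
cv2.imwrite("pics/w3c.png",cv2.convertScaleAbs(cv2.resize(a[190:290,260:380],None,fx=6,fy=6,interpolation=2),alpha=1.5))
E
```

```text
[460.47062506 -35.30939894 141.63080026] [-3.31105756e-01  2.67717239e-01  1.80137535e+00  1.05015562e-05
  1.07129543e+00  9.92007300e-02]
-24.65503783810296
[[318.12252002 238.38203552]]
```

View pics/w3c.png

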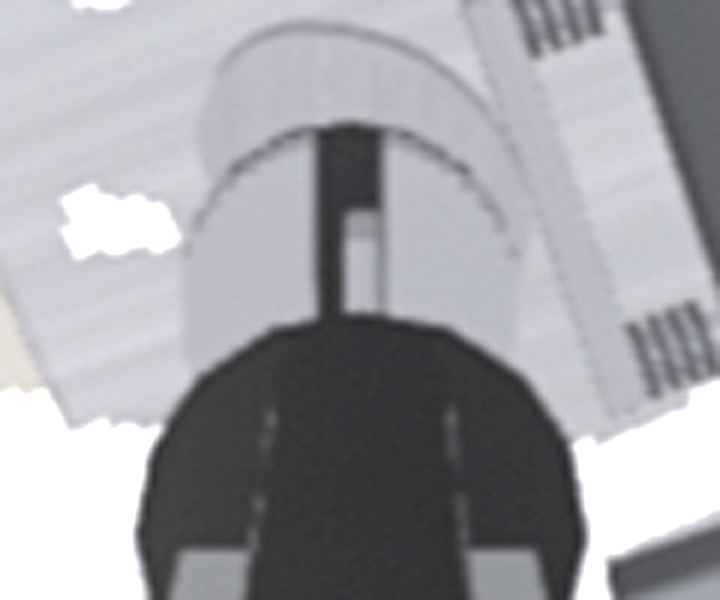

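The blade is at crop x 343–379 (centre 361) and the slot at 317–383 (centre 350), so it needs about 1.3 mm along tool −y. I'll check the offset along the slot too.

```bash
python3 - <<'E'
from h import *
import pickle
s,p=pickle.load(open("w3.pkl","rb"))
c=lambda L:np.array(L,float)/6+[260,190]-.4
Q=rot(s["ee_rot"]).as_matrix()
T=lambda L,z:((w(p,c(L),z,s)-[*s["eef_pos"][:2],z])@Q)[:,:2].round(2).tolist()
print("slot",T([(350,125),(351.5,215)],37),"head far",T([(350,122)],37),"head LR",T([(184,310),(520,310)],37))
print("blade",T([(343,208),(379,208)],s["eef_pos"][2]-90.3))
print("tool x,y",Q[:2,0],Q[:2,1])
E
```

```text
slot [[20.52, -0.79], [8.93, -0.63]] head far [[20.9, -0.79]] head LR [[-3.57, -22.2], [-3.64, 21.03]]
blade [[13.16, -1.61], [13.16, 2.69]]
tool x,y [0.41715386 0.90883587] [ 0.90883516 -0.41715371]
```

drive_tool(commands="-0.008 0.009 0 0 0 0 0;0 0 -0.05 0 0 0 0;0 0 -0.05 0 0 0 0;0 0 -0.05 0 0 0 0;0 0 -0.05 0 0 0 0;0 0 0 0 0 0 0;0 0 0 0 0 0 0;0 0 0 0 0 0 0")

```text
time_s: 7.4
eef_pos: [459.3, -34.5, 120.9]
ee_rot: [0.0, 0.842, 0.539, 0.0]
force: [-0.4, 0.3, -0.8]
grip_width: 0.147
grip_force: 61.2
```

drive_tool(commands="0 0 -0.02 0 0 0 0;0 0 0 0 0 -0.08 0;0 0 0 0 0 -0.08 0;0 0 0 0 0 -0.08 0;0 0 0 0 0 -0.08 0;0 0 0 0 0 -0.08 0;0 0 0 0 0 -0.08 0;0 0 0 0 0 0 0")

```text
time_s: 8.07
eef_pos: [459.5, -34.7, 119.0]
ee_rot: [0.0, 0.929, 0.371, 0.0]
force: [1.2, 0.4, -2.0]
grip_width: 0.149
grip_force: 61.2
```

```bash
python3 - <<'E'
from rig import *
s=sense();print(s["force"],s["wrist_torque"],s["joints"],s["eef_pos"])
E
```

```text
[ 1.1909547   0.42501709 -1.95134757] [-0.21632611 -0.30902486  0.05558276] [-3.30366766e-01  2.97755624e-01  1.82988197e+00 -1.92184153e-04
  1.01282415e+00  4.80021154e-01] [459.49293946 -34.67202823 118.99752897]
```

drive_tool(commands="0 0 0 0 0 -0.08 0;0 0 0 0 0 -0.08 0;0 0 0 0 0 -0.08 0;0 0 0 0 0 -0.08 0;0 0 0 0 0 -0.08 0;0 0 0 0 0 -0.08 0;0 0 0 0 0 -0.08 0;0 0 0 0 0 -0.08 0;0 0 0 0 0 -0.08 0;0 0 0 0 0 -0.08 0;0 0 0 0 0 -0.08 0;0 0 0 0 0 -0.08 0;0 0 0 0 0 -0.08 0;0 0 0 0 0 0 0;0 0 0 0 0 0 0")

```text
time_s: 9.32
eef_pos: [460.0, -35.4, 119.2]
ee_rot: [0.001, 1.0, -0.026, 0.001]
force: [3.3, -4.6, -3.2]
grip_width: 0.151
grip_force: 61.2
```

```bash
cat > d.py <<'E'
from rig import *
from h import *
import sys
s=sense();print(s["force"],s["wrist_torque"],s["joints"][5],s["eef_pos"])
q=rot(s["ee_rot"]).as_matrix();print("key x angle",np.degrees(np.arctan2(q[1,0],q[0,0])))
p=capture("wrist");a=p["pixels"]
cv2.imwrite(f"pics/{sys.argv[1]}.png",cv2.convertScaleAbs(cv2.resize(a[170:310,220:420],None,fx=4,fy=4,interpolation=2),alpha=1.3))
E
python3 d.py w4
```

```text
[ 3.28778128 -4.62679521 -3.20544728] [-1.16937328 -0.79205692  0.07579175] 1.2927516300555635 [460.00902546 -35.35908314 119.2151137 ]
key x angle -2.9808225936882446
```

View pics/w4.png

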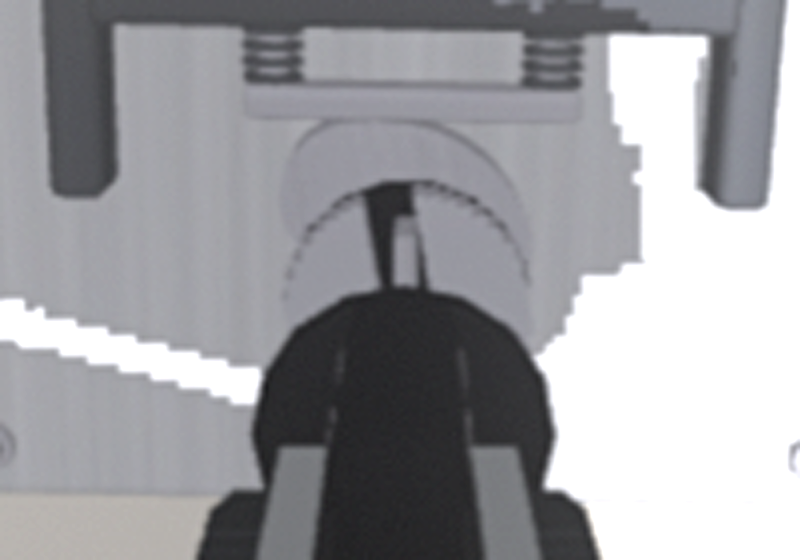

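The slot still lags the blade by about 10° (crop 365–412 at the top against the blade at 393–415), so I'll keep turning to the stop.

drive_tool(commands="0 0 0 0 0 -0.06 0;0 0 0 0 0 -0.06 0;0 0 0 0 0 -0.06 0;0 0 0 0 0 -0.06 0;0 0 0 0 0 0 0;0 0 0 0 0 0 0")

```text
time_s: 9.87
eef_pos: [460.0, -35.5, 119.3]
ee_rot: [0.001, 0.993, -0.12, 0.001]
force: [2.1, -5.4, -2.7]
grip_width: 0.152
grip_force: 61.2
```

```bash
python3 d.py w5
```

```text
[ 2.09676045 -5.43741151 -2.66863901] [-1.40279596 -0.6697136   0.0824336 ] 1.4812800453128079 [460.02451762 -35.52945423 119.27587248]
key x angle -13.774565851067223
```

drive_tool(commands="0 0 0 0 0 -0.04 0;0 0 0 0 0 -0.04 0;0 0 0 0 0 -0.04 0;0 0 0 0 0 0 0;0 0 0 0 0 0 0")

```text
time_s: 10.33
eef_pos: [460.0, -35.5, 119.3]
ee_rot: [0.001, 0.986, -0.165, 0.001]
force: [2.6, -4.8, -3.2]
grip_width: 0.148
grip_force: 63.9
```

```bash
python3 d.py w6
```

```text
[ 2.55013075 -4.78807594 -3.19586553] [-1.34851376 -0.7236086   0.99484792] 1.5739565226493908 [459.97913133 -35.4795664  119.25768937]
key x angle -19.04824098689628
```

View pics/w6.png

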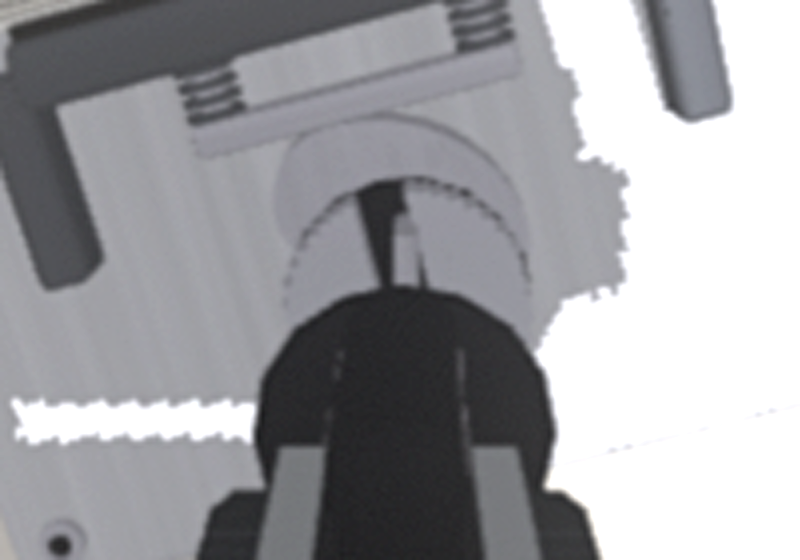

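The stop is reached: wrist torque has risen to 1 N·m and the slot is parallel to the clamp's x. I'll back the blade off into the middle of the slot and lift.

drive_tool(commands="0 0 0 0 0 0.08 0;0 0 0 0 0 0.08 0;0 0 0 0 0 0.08 0;0 0 0 0 0 0 0;0 0 0.1 0 0 0 0;0 0 0.1 0 0 0 0;0 0 0.2 0 0 0 0;0 0 0.25 0 0 0 0;0 0 0.25 0 0 0 0;0 0 0 0 0 0 0;0 0 0 0 0 0 0")

```text
time_s: 11.3
eef_pos: [459.3, -34.4, 209.5]
ee_rot: [0.0, 0.997, -0.074, 0.001]
force: [-0.9, 0.1, -1.6]
grip_width: 0.151
grip_force: 61.3
```

```bash
python3 d.py w7
```

```text
[-0.88696914  0.09695882 -1.6106798 ] [0.0242944  0.03861147 0.01167527] 1.3895506179873482 [459.32769458 -34.36418832 209.47856981]
key x angle -8.535258679042208
```

View pics/w7.png

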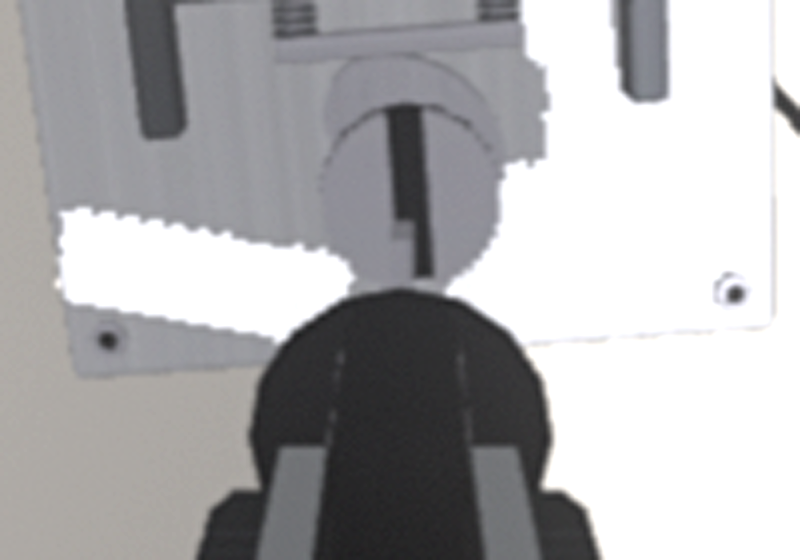

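The screw stands at its stop, with the slot parallel to the plate's sides, and the key is free. Next I carry it to the stand, using the equivalent half-turned grip.

drive_tool(commands="0.06 0.17 0 0 0 -0.023 0;0.06 0.17 0 0 0 -0.023 0;0.06 0.17 0 0 0 -0.023 0;0.06 0.17 0 0 0 -0.023 0;0.06 0.17 0 0 0 -0.023 0;0.06 0.17 0 0 0 -0.023 0;0.06 0.17 0 0 0 -0.023 0;0.06 0.17 0 0 0 -0.023 0;0.06 0.17 0 0 0 -0.023 0;0.06 0.17 0 0 0 -0.023 0;0.06 0.17 0 0 0 -0.023 0;0.06 0.17 0 0 0 -0.023 0;0.06 0.17 0 0 0 -0.023 0;0.06 0.17 0 0 0 -0.023 0;0.06 0.17 0 0 0 -0.023 0;0.05 0.16 0 0 0 -0.023 0;0 0 0 0 0 0 0;0 0 0 0 0 0 0;0 0 0 0 0 0 0")

```text
time_s: 12.93
eef_pos: [553.7, 235.9, 207.8]
ee_rot: [0.001, 0.976, -0.217, -0.001]
force: [-0.8, 0.2, -0.9]
grip_width: 0.151
grip_force: 61.2
```

```bash
python3 - <<'E'
from rig import *
from h import *
s=sense();p=capture("wrist");print(s["eef_pos"],s["joints"][5])
q=rot(s["ee_rot"]).as_matrix();print("key x angle",np.degrees(np.arctan2(q[1,0],q[0,0])))
# draw expected gap-wall inner edges at z75 from the pose found
u=np.array([np.cos(-.4416),np.sin(-.4416)]);v=np.array([-u[1],u[0]]);c=np.array([554.5,236])
a=p["pixels"].copy()
for e in(-12,12):
    P=px(p,[[*(c+t*u+e*v),75] for t in(-35,35)],s);cv2.line(a,*[tuple(int(x) for x in r.round()) for r in P],(0,0,255),1)
cv2.imwrite("pics/w8.png",cv2.convertScaleAbs(cv2.resize(a[130:330,200:440],None,fx=3,fy=3,interpolation=2),alpha=1.3))
E
```

```text
[553.69033651 235.93703321 207.7887277 ] 2.216696954666306
key x angle -25.061794324759553
```

View pics/w8.png

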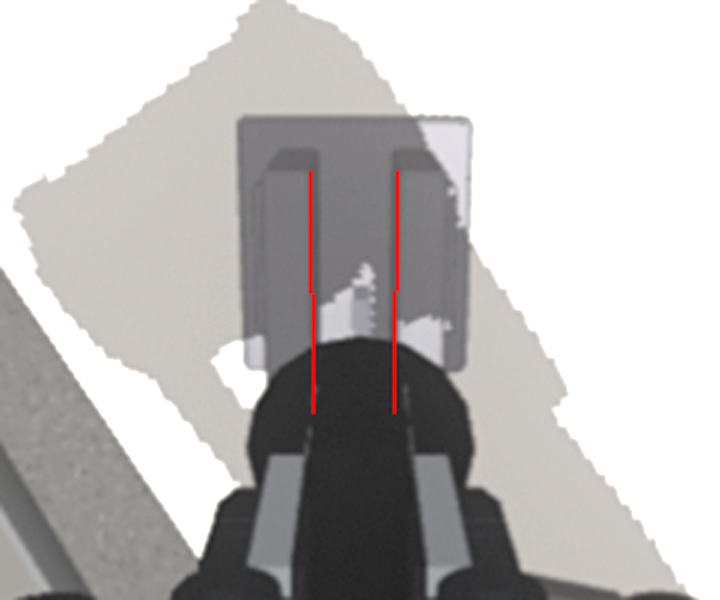

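This is the tenth and last picture. The projected gap edges fall on the stand's walls (crop x 317–395) and the blade at x≈362 is between them, so I'll lower the key.

drive_tool(commands="0 0 -0.2 0 0 0 0;0 0 -0.2 0 0 0 0;0 0 -0.2 0 0 0 0;0 0 -0.2 0 0 0 0;0 0 -0.1 0 0 0 0;0 0 -0.06 0 0 0 0;0 0 -0.04 0 0 0 0;0 0 0 0 0 0 0;0 0 0 0 0 0 0;0 0 0 0 0 0 0")

```text
time_s: 13.82
eef_pos: [554.6, 236.6, 109.9]
ee_rot: [-0.0, 0.976, -0.217, 0.001]
force: [0.7, 0.4, -0.6]
grip_width: 0.153
grip_force: 61.3
```

drive_tool(commands="0 0 -0.02 0 0 0 0;0 0 -0.02 0 0 0 0;0 0 0 0 0 0 0;0 0 0 0 0 0 0")

```text
time_s: 14.15
eef_pos: [554.4, 236.6, 105.3]
ee_rot: [-0.0, 0.976, -0.217, 0.0]
force: [-0.2, -0.5, 2.1]
grip_width: 0.151
grip_force: 61.6
```

Contact at the same height as the original hang (105.3). Releasing and lifting.

drive_tool(commands="0 0 0 0 0 0 25;0 0 0 0 0 0 45;0 0 0 0 0 0 60;0 0 0 0 0 0 60;0 0 0 0 0 0 60;0 0 0 0 0 0 60;0 0 0.1 0 0 0 60;0 0 0.2 0 0 0 60;0 0 0.3 0 0 0 60;0 0 0.3 0 0 0 60;0 0 0.3 0 0 0 60;0 0 0.3 0 0 0 60;0 0 0 0 0 0 60;0 0 0 0 0 0 60")

```text
time_s: 15.32
eef_pos: [554.5, 236.7, 257.0]
ee_rot: [-0.001, 0.976, -0.217, 0.002]
force: [-0.4, 0.3, -0.7]
grip_width: 0.6
grip_force: 0.0
```

```bash
cat > e.py <<'E'
from rig import *
from h import *
s=sense();p=capture("wrist");a=p["pixels"];print(s["eef_pos"],s["grip_width"],s["force"])
for o in("key","stand"): print(o,[(b["position"],round(b["confidence"],2)) for b in boxes_of(p,o)[:2]])
# upright key at stand: predicted pixels of collar centre and paddle top
print("predicted collar, paddle top",px(p,[[554.5,236.5,80],[554.5,236.5,132]],s).round(1).tolist())
g=cv2.cvtColor(a,cv2.COLOR_BGR2GRAY)
c=px(p,[[554.5,236.5,80]],s)[0].astype(int);m=(g<48).astype(np.uint8)
n,l,st,ce=cv2.connectedComponentsWithStats(m)
print([ (st[i].tolist(),ce[i].round(1).tolist()) for i in range(1,n) if st[i][4]>300 and abs(ce[i]-c).max()<80])
E
python3 e.py
```

```text
[554.54498904 236.67069981 257.01824097] 0.6000286735395498 [-0.36105387  0.25255969 -0.69459832]
key [([321.1, 224.2], 0.67)]
stand [([319.0, 193.7], 0.95)]
predicted collar, paddle top [[318.9, 218.8], [318.8, 231.8]]
[([300, 200, 40, 57, 1239], [318.3, 223.1])]
```

```bash
python3 - <<'E'
from rig import *
from h import *
s=sense();p=capture("wrist")
t=np.linspace(0,6.28,60);c=np.array([554.5,236.5]);u=np.array([.904,-.427]);v=np.array([.427,.904])
for z0 in (75,90):
    X=[[*(c+21*np.array([np.cos(k),np.sin(k)])),z0+6] for k in t]+[[*(c+i*22*u+j*7*v),z0+57] for i in(-1,1) for j in(-1,1)]
    q=px(p,X,s);print(z0,"bbox",q.min(0).round(1),(q.max(0)-q.min(0)).round(1))
E
```

```text
75 bbox [295.9 196.5] [43.6 60.4]
90 bbox [294.8 198.9] [45.6 64. ]
```

The measured outline fits an upright key hanging on the wall tops. Handing in.

```bash
python3 -c "
from rig import *
print(finish_job())"
```

```text
the job is handed in; nothing more can be done
None
```

I turned the cam screw clockwise to its stop with the key, hung the key back upright in its stand and handed the job in after about 15 s of robot time; the hand-in gave no verdict, and the jaw's force on the module was not measured.

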